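# Swab the seam of an evidence case and start the trace analyser

### The job

Take the hand sampler and draw its felt pad slowly, no faster than about 4 cm a second and pressed lightly against the case, along the seam on top of the evidence case, from the end with the carrying handle to the other end. Then stand the sampler gently upright on the middle of the analyser's round sample plate and let go of it. Only then press the analyser's round start button fully down and release it; leave the slim key on the analyser and the bottles and dish alone.

Things in the scene. Friction and masses are not known exactly. Their poses are not given: they have to be found in the camera images.
- sampler_mid (a point): Centre (half-way up, 65 mm over the underside) of the loose grey plastic hand sampler, 130 mm tall, about 0.15 kg, standing upright on the bench: a square grip 26 x 26 mm, from 26 to 130 mm above its underside, over a grey round felt pad 40 mm across and 12 mm thick. z points up along the grip; x and y are square to the grip's faces. Grip it by two opposite faces, best at about 90 mm above its underside.
- pad_face (a point): Centre of the underside of the sampler's felt pad (65 mm below sampler_mid). The pad is sprung: it yields up to 10 mm towards the grip, beginning at about 2 N and reaching about 4 N at the full 10 mm, so pushing the grip 3 to 7 mm farther down after the pad touches gives a light, steady pressure.
- case: Evidence case, fixed to the bench: 190 x 130 mm, flat top 70 mm high, of two aluminium lid halves on a grey base. Origin at the centre of its underside. The 3 mm dark seam between the lids runs along the middle of the top on the case's x axis, the full 190 mm (x from -95 to +95 mm at y = 0). A black carrying handle stands 35 mm out of the -x end, 30 mm up.
- seam_start (a point): Point on the seam, on the case's top face 70 mm high, 30 mm in from the end with the handle: the swabbing starts here or nearer to that end.
- seam_end (a point): Point on the seam, on the case's top face, 30 mm in from the end without handle: the swabbing goes to here or beyond, 130 mm from seam_start.
- analyser: Trace analyser, fixed: white housing 200 (x) x 260 (y) mm, flat top 75 mm high. Origin at the centre of its underside.
- plate (a point): Centre of the upper face of the round steel sample plate, 84 mm across, on the analyser's top, 78 mm above the bench, 65 mm to the +y side of the analyser's middle.
- start_top (a point): Centre of the top face of the round white start button, 40 mm across, in a grey collar 56 mm across, on the analyser's top on the -y side, 147 mm from the plate centre. At rest the face stands 22 mm above the housing's top (97 mm above the bench) and 10 mm above the collar; it is pressed straight down.
- start (a joint): Travel of the start button: 0 at rest, 0.008 m fully down. Its spring starts at about 2 N and takes about 6 N fully down; it springs back.
- feed_key_top (a point): Top of the slim grey key, 16 x 44 mm, 8 mm proud of the analyser's top, 100 mm behind (+x of) the start button. Not to be pressed.
- feed_key (a joint): Travel of the slim key: 0 at rest, 0.005 m fully down.
- reagent: Glass jar with blue cap, 76 mm across, 120 mm tall, loose bystander. Origin at the centre of its underside.
- dropper: Small amber bottle, 32 mm across, 75 mm tall, loose bystander. Origin at the centre of its underside.
- dish: Steel bowl, 90 mm across, 40 mm high, loose bystander. Origin at the centre of its underside.

How it is judged:
By the outcome, as a careful person would: the job done as asked, in the order asked, and still so for the second after the job is handed in, with the robot touching nothing.
It also fails if it takes over 67 s, if anything falls off the work surface, if the arm or the gripper's body presses on something with over 40 N, if the wrist force passes 120 N, or if a joint passes its speed limit or range.

### The arm

A 6-joint arm with a two-finger parallel gripper is mounted at the origin on the work surface. World frame = base frame: x ahead of the robot, y to its left, z up, the work surface at z = 0. Lengths are in m, angles in degrees, forces in N, time in s.
With the tool pointing down it reaches from about 0.325 to 0.775 m from the base axis. Payload 5.5 kg.
Tool frame: the origin (TCP) lies at the very end of the fingers, on their centre line; the grasp point (between the pads) lies 19 mm behind it; z points along the fingers, y is the line along which they close (so a half turn about z gives the same grasp; the last joint's range is limited). The gripper opens to 85 mm and grips with 20 to 120 N. Pads are 22 mm wide; open, the fingers measure 114 mm over their backs; the gripper's body (76 mm by 85 mm) begins 54 mm behind the grasp point. The pads swing forward as they close: fully open they stand 13 mm farther back than shut.
Start: joints at [67.168, 5.22, 70.514, -0, 104.267, -3.249], TCP at [0.201, 0.565, 0.231] pointing down, gripper open.
Joint ranges: [-164.24, 164.24], [-49.07, 125.15], [9.68, 141.18], [-86.29, 266.29], [3.28, 154.24], [-151.56, 151.56]. Speed limits (degrees/s): [147.25, 147.25, 172.46, 180, 180, 180].

### API

Orientations are given as [roll, pitch, yaw] about the fixed x, y, z axes, in that order (R = Rz(yaw) Ry(pitch) Rx(roll)).
In Python, from workcell import arm, eyes gives the robot as it stands. The module is installed in compiled form; this text tells all that it offers.
- The arm moves only by the shell command python3 -m creep 'ROWS' [FORCE]. ROWS is JSON, one flat list of numbers, 7 for each row, row after row: the shift along the tool's x, y, z in cm, then the turn, a rotation vector about the tool's x, y, z in degrees, then the closure, from -1 (fully open) to 1 (shut). In form: [tx, ty, tz, wx, wy, wz, gripper, tx, ty, tz, wx, wy, wz, gripper, ...]. A call has 1 to 20 rows; each row shifts and turns the commanded pose from where the row before left it, along the tool's axes as they then stand; what a row does not reach is not made up. A row lasts 1/8 s, in which the tool goes at most 62.5 mm and 10.7 degrees, less where a joint would pass 70% of its speed; a pose out of reach is approached as far as the arm can. A call is refused whole if a number of a shift passes 6.25 or a number of a turn 10.7, either way. A call with a gripper value outside its range is refused whole. The fingers move at their own pace and stop on an object; FORCE is the grip in N (left out, the last holds). Time passes only in rows, so rows that do not move let the fingers close. It gives the time, the measured TCP pose, the force, the opening and the grip force at its end, in the units of the state.
- arm.get_state(): the state, without advancing time (a new reading comes with each control period).
- eyes.get_image(name): name is "side" or "top"; returns a dict with "color" (480x640x3 uint8, red, green, blue), "fx", "fy", "cx", "cy" (pixels), "R" (3x3) and "t" (3): a world point X has camera coordinates R X + t. Camera axes: x right, y down, z forward; pixel columns grow to the right and rows downward; lengths in m; the calibration is good to about 2 mm. A picture is of the moment at which its call begins. There is no depth.
- arm.hand_in(): hands the job in; it is judged then, once.
The state is a dict: "t": time; "joints": joint angles; "qd": joint speeds; "joint_torque": joint torques, N m; "ee_pos": TCP position; "orientation": TCP orientation; "wrist_force": force on the tool from outside, world axes, zero at the start; "torque": the same for the moment, N m; "gripper_width": opening from 0.0 (shut) to 1.0 (fully open); "gripper_force": force on a finger pad.
Only numpy, scipy, OpenCV 4.12 (cv2) and the standard library are available. Lean on these libraries where they do the work, as an engineer would, in place of code of your own. Each camera call takes 0.05 s, during which the arm holds its last target. There are 200 camera calls.

## Working session

There is one attempt and no reset: what is moved stays moved. The work goes in short steps, Python scripts to look and compute and a shell command to move; the robot and the scene stay as the last step left them, time stands still between calls to the robot, and variables do not carry over. Pictures are saved under pics/ and viewed, at most 10 in all, crops included, and the job is handed in when it is done.

```bash
mkdir -p pics; python3 - <<'E'
from workcell import arm, eyes
import cv2,pickle
for n in("top","side"):
    d=eyes.get_image(n); pickle.dump(d,open(f"pics/{n}.pkl","wb"))
    cv2.imwrite(f"pics/{n}1.png",d["color"][:,:,::-1])
    print(n,d["fx"],d["fy"],d["cx"],d["cy"],d["R"],d["t"])
print(arm.get_state())
E
```

```text
top 491.6061993254297 491.6061993254297 316.0974301203528 234.30878501268757 [[ 0.01043339 -0.99991038  0.00838958]
 [-0.99103922 -0.0114574  -0.13307889]
 [ 0.13316309 -0.00692594 -0.99106994]] [-0.00820465  0.57075379  0.836336  ]
side 597.9638761990041 597.9638761990041 313.229815429976 243.4364411694481 [[ 0.68113452 -0.73186005 -0.02089578]
 [-0.4908624  -0.43529258 -0.75470158]
 [ 0.54324015  0.52431025 -0.65573538]] [-0.41737037  0.33477927  0.8950031 ]
{'t': 0.1, 'joints': array([ 6.71681701e+01,  5.26178308e+00,  7.05761855e+01, -1.19217574e-03,
        1.04265265e+02, -3.24802397e+00]), 'qd': array([-0.01939132, -0.10280858, -0.13834154,  0.02935709,  0.09350647,
       -0.03300849]), 'joint_torque': array([ 2.08491372e-03, -4.60215068e+01, -4.19220507e+01, -1.83328416e-05,
        1.06649153e-02, -6.47442880e-05]), 'ee_pos': array([0.20101734, 0.5650636 , 0.23022081]), 'orientation': array([-1.79896867e+02, -4.69496675e-03,  1.60415897e+02]), 'wrist_force': array([ 0.33719264,  0.64180156, -0.98555769]), 'torque': array([ 0.00507169, -0.05538413,  0.00891525]), 'gripper_force': 0.0, 'gripper_width': 1.0030091708479456}
```

View pics/top1.png

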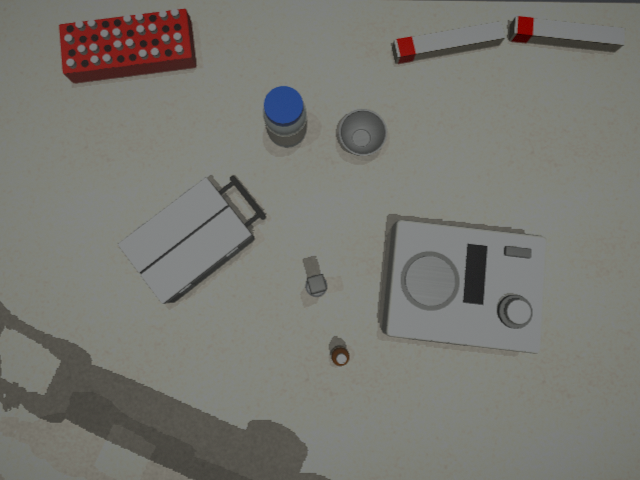

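View pics/side1.png

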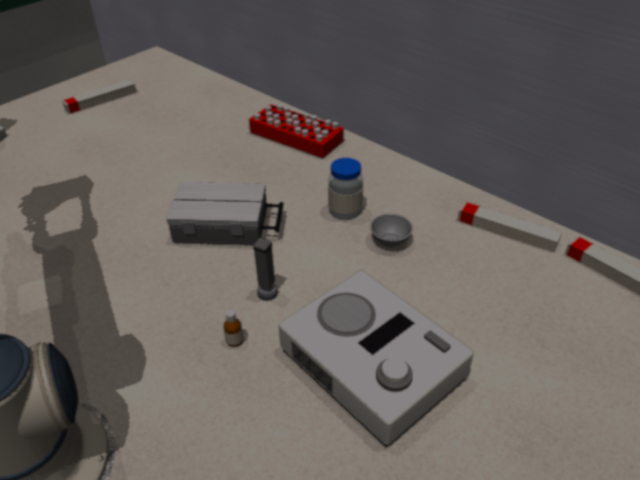

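The top view shows the case with its seam from (142,271) to (228,208), handle at upper right, the sampler near (316,285), plate at (430,281), button at (517,311), key at (517,252), and dropper at (340,356). The side view agrees with this. I'll enlarge both to read positions.

```bash
python3 - <<'E'
import cv2,pickle,numpy as np
t=pickle.load(open("pics/top.pkl","rb"))["color"][:,:,::-1]; s=pickle.load(open("pics/side.pkl","rb"))["color"][:,:,::-1]
def c(im,x,y,w,h,k): return cv2.resize(cv2.convertScaleAbs(im[y:y+h,x:x+w],alpha=1.5),(w*k,h*k),interpolation=cv2.INTER_CUBIC)
a=c(t,110,165,160,150,4)[:600]          # case x4
cv2.imwrite("pics/c1.png",a)
b=np.full((600,800,3),0,np.uint8)
b[:600,:400]=c(t,290,250,50,75,8)   # sampler top x8
b[:600,400:]=c(s,240,230,50,75,8)   # sampler side
cv2.imwrite("pics/c2.png",b)
cv2.imwrite("pics/c3.png",c(t,380,210,180,150,4))
E
```

```text
(no output)
```

View pics/c1.png

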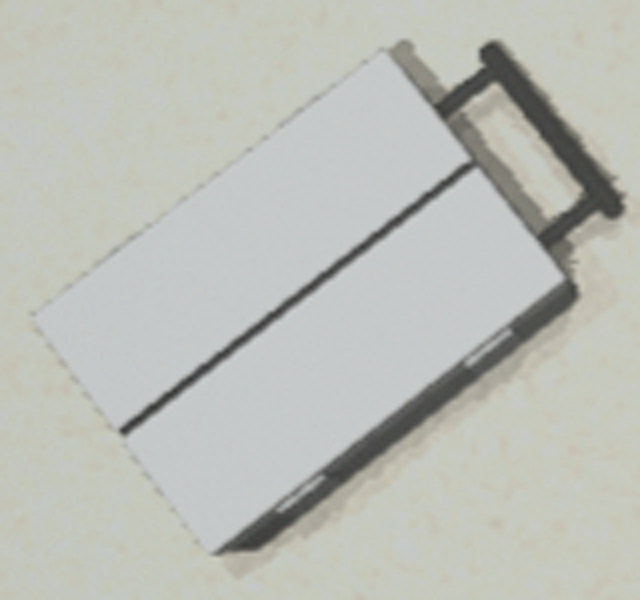

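View pics/c2.png

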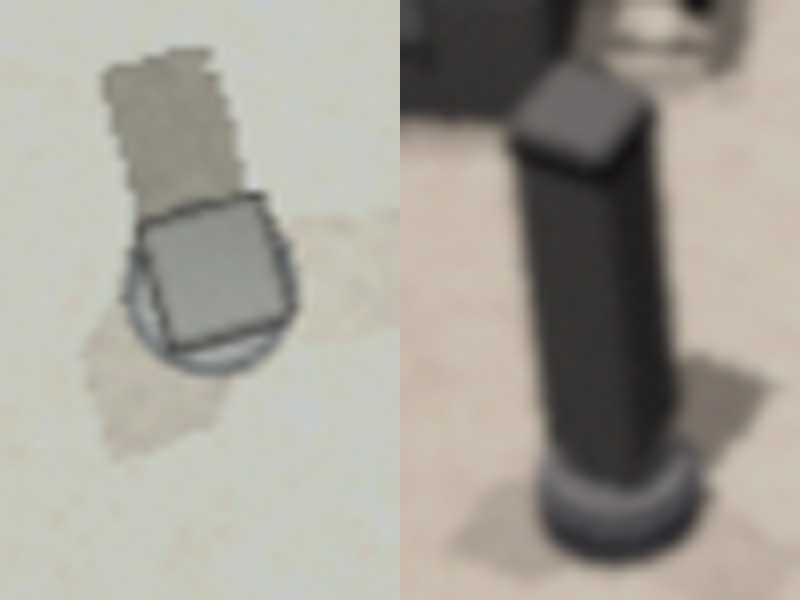

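View pics/c3.png

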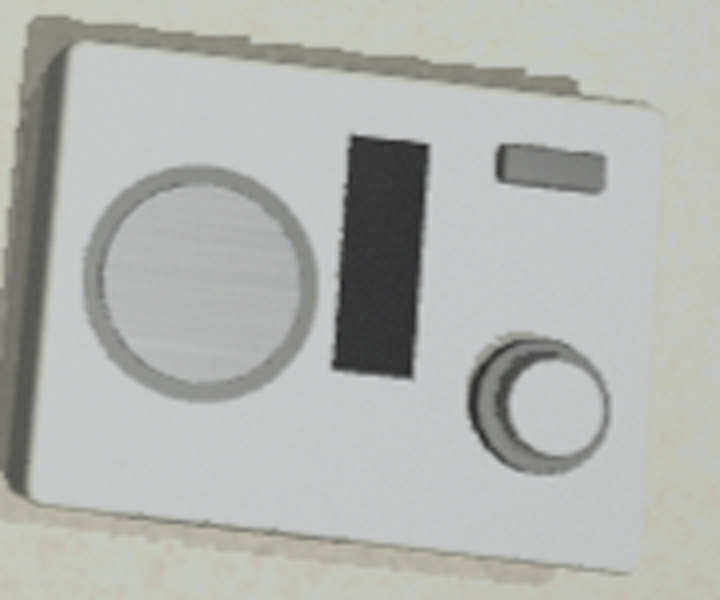

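The case crop shows seam ends at (475,163) on the handle side and (123,432). In the sampler crops, the grip-top corners are (143,227), (263,197), (293,312), (175,348) in the top view, centred at (584,116) in the side view. In the analyser crop, the plate centre is (202,283), the button face (559,407) and the key (551,170).

```bash
cat > h.py <<'E'
import numpy as np,pickle
C={n:pickle.load(open(f"pics/{n}.pkl","rb")) for n in("top","side")}
def ray(n,u,v):
    c=C[n];R=np.array(c["R"]);t=np.array(c["t"])
    return -R.T@t, R.T@np.array([(u-c["cx"])/c["fx"],(v-c["cy"])/c["fy"],1])
def onz(n,u,v,z):
    o,d=ray(n,u,v); return (o+d*(z-o[2])/d[2])[:2]
def crop(X,Y,x,y,k): return (X+.5)/k-.5+x,(Y+.5)/k-.5+y
def shift(pos,yaw,target):
    "tool shift in cm for a tool pointing down at this yaw"
    a=np.radians(yaw);d=np.array(target)-pos
    return 100*np.array([np.cos(a)*d[0]+np.sin(a)*d[1],np.sin(a)*d[0]-np.cos(a)*d[1],-d[2]])
E
python3 - <<'E'
from h import *
np.set_printoptions(precision=4,suppress=True)
ang=lambda d:np.degrees(np.arctan2(d[1],d[0]))
c1=lambda X,Y,z=.07:onz("top",*crop(X,Y,110,165,4),z)
c3=lambda X,Y,z=.075:onz("top",*crop(X,Y,380,210,4),z)
a,b=c1(475,163),c1(123,432); cc=np.mean([c1(*p) for p in((388,50),(35,315),(214,553),(568,285))],0)
print("seam",a,b,np.linalg.norm(b-a),ang(b-a),"mid",(a+b)/2,"corner mid",cc)
S=[onz("top",*crop(X,Y,290,250,8),.13) for X,Y in((143,227),(263,197),(293,312),(175,348))]
print("sampler",np.mean(S,0),[ (np.linalg.norm(S[i]-S[i-1]),ang(S[i]-S[i-1])) for i in range(4)])
print("pad", onz("top",*crop(212,293,290,250,8),.006))
print("side sampler",onz("side",*crop(184,116,240,230,8),.13))
p=c3(202,283,.078);s=c3(559,407,.097);k=c3(551,170,.083)
print("plate",p,"start",s,np.linalg.norm(p-s),"key",k,np.linalg.norm(k-s),"ana",np.mean([c3(*q) for q in((72,40),(662,108),(632,575),(30,500))],0))
print("side plate",onz("side",346,314,.078),"start",onz("side",394.5,371,.097))
from workcell import arm
st=arm.get_state()
print(ang(p-c3(559,407,.097)))
print("dropper",onz("top",341,358,.075),"dish",onz("top",362,133,.04),"jar",onz("top",284,105,.12))
E
```

```text
seam [0.6151 0.1501] [0.4977 0.2947] 0.18626029326404742 129.06955799054742 mid [0.5564 0.2224] corner mid [0.5554 0.2217]
sampler [ 0.4807 -0.0033] [(np.float64(0.024432815056070145), np.float64(15.57782890275543)), (np.float64(0.02431064189513821), np.float64(-75.37540338238612)), (np.float64(0.02323340513436492), np.float64(-164.84320837105216)), (np.float64(0.024149657519302113), np.float64(107.46575208583953))]
pad [ 0.4799 -0.0031]
side sampler [ 0.4816 -0.0019]
plate [ 0.4896 -0.194 ] start [ 0.44   -0.3341] 0.14865244212706566 key [ 0.5384 -0.341 ] 0.09863850572948298 ana [ 0.4824 -0.2565]
side plate [ 0.4899 -0.1922] start [ 0.4379 -0.3317]
70.51197885439483
dropper [ 0.3606 -0.0449] dish [ 0.7583 -0.0838] jar [0.7769 0.0545]
```

```bash
python3 -m creep '[-3.24,-3.15,0,0,0,0,-1, -3.24,-3.15,0,0,0,0,-1, -3.24,-3.15,0,0,0,0,-1, -3.24,-3.15,0,0,0,0,-1, -3.24,-3.15,0,0,0,0,-1, -3.24,-3.15,0,0,0,0,-1, -3.24,-3.15,0,0,0,0,-1, -3.24,-3.15,0,0,0,0,-1, -3.24,-3.15,0,0,0,0,-1, -3.24,-3.15,0,0,0,0,-1, -3.24,-3.15,0,0,0,0,-1, -3.24,-3.15,0,0,0,0,-1, -3.24,-3.15,0,0,0,0,-1, -3.24,-3.15,0,0,0,0,-1, 0,0,1,0,0,9.12,-1, 0,0,1,0,0,9.12,-1, 0,0,1,0,0,9.12,-1, 0,0,1,0,0,9.12,-1, 0,0,1,0,0,9.12,-1, 0,0,1,0,0,9.12,-1]' 25
cat > go.py <<'E'
import sys;from h import *;from workcell import arm
s=arm.get_state();print("t",s["t"],"pos",s["ee_pos"].round(4),"rpy",s["orientation"].round(2),"F",s["wrist_force"].round(2),"w",round(s["gripper_width"],3))
if len(sys.argv)>1: print("shift cm",shift(s["ee_pos"],s["orientation"][2],[float(x) for x in sys.argv[1:4]]).round(2))
E
python3 go.py .481 -.003 .071
```

```text
t: 2.6
ee_pos: [0.4804, -0.0022, 0.1704]
orientation: [-179.9, -0.0, 105.4]
wrist_force: [0.1, -0.4, -0.2]
gripper_width: 0.997
gripper_force: 0.0
t 2.6 pos [ 0.4804 -0.0022  0.1704] rpy [-1.7995e+02 -2.0000e-02  1.0539e+02] F [ 0.07 -0.44 -0.18] w 0.997
shift cm [-0.09  0.04  9.94]
```

```bash
python3 -m creep '[-0.09,0.04,1.6,0,0,0.3,-1, 0,0,1.6,0,0,0,-1, 0,0,1.6,0,0,0,-1, 0,0,1.6,0,0,0,-1, 0,0,1.4,0,0,0,-1, 0,0,1.2,0,0,0,-1, 0,0,0.94,0,0,0,-1, 0,0,0,0,0,0,0.2, 0,0,0,0,0,0,0.2, 0,0,0,0,0,0,0.2, 0,0,0,0,0,0,1, 0,0,0,0,0,0,1, 0,0,0,0,0,0,1, 0,0,0,0,0,0,1, 0,0,0,0,0,0,1, 0,0,0,0,0,0,1]' 30; python3 go.py
```

```text
t: 4.6
ee_pos: [0.4815, -0.003, 0.072]
orientation: [180.0, 0.0, 105.4]
wrist_force: [1.3, -0.9, 0.4]
gripper_width: 0.302
gripper_force: 35.6
t 4.6 pos [ 0.4815 -0.003   0.072 ] rpy [1.7997e+02 1.0000e-02 1.0540e+02] F [ 1.3  -0.85  0.42] w 0.302
```

```bash
python3 -m creep '[0,0,-1,0,0,0,1, 0,0,-2,0,0,0,1, 0,0,-3,0,0,0,1, 0,0,-3,0,0,0,1, 0,0,-1.5,0,0,0,1, 1.6,2,0,0,0,0,1, 1.6,2,0,0,0,0,1, 1.6,2,0,0,0,0,1, 1.6,2,0,0,0,0,1, 1.6,2,0,0,0,0,1, 1.6,2,0,0,0,0,1, 1.6,2,0,0,0,0,1, 1.6,2,0,0,0,0,1, 0,0,1,0,0,0,1, 0,0,0.5,0,0,0,1, 0,0,0,0,0,0,1]'; python3 - <<'E'
from workcell import eyes
import cv2,numpy as np
t=eyes.get_image("top")["color"][:,:,::-1];s=eyes.get_image("side")["color"][:,:,::-1]
b=np.hstack([cv2.resize(t[120:320,110:310],(400,400),interpolation=2),cv2.resize(s[100:300,140:340],(400,400),interpolation=2)])
cv2.imwrite("pics/v6.png",cv2.convertScaleAbs(b,alpha=1.4))
E
python3 go.py .602 .166 .150
```

```text
t: 6.6
ee_pos: [0.6009, 0.1621, 0.1609]
orientation: [-179.9, 0.0, 105.4]
wrist_force: [0.6, 0.5, -2.2]
gripper_width: 0.307
gripper_force: 35.4
t 6.7 pos [0.6014 0.1623 0.1621] rpy [1.8000e+02 1.0000e-02 1.0535e+02] F [ 0.03 -0.66 -1.57] w 0.302
shift cm [0.34 0.16 1.21]
```

View pics/v6.png

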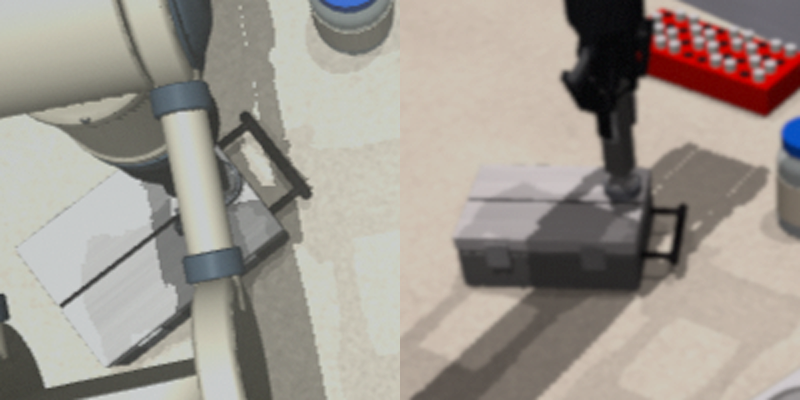

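The side view shows the sampler upright, hovering with its pad around crop (622,190), about 2 cm above the seam's handle end. I'll lower it and press lightly.

```bash
python3 -c "
from h import *
print(onz('side',175,199,.07),onz('side',264,201,.07))"; python3 -m creep '[0.34,0.16,0.8,0,0,0,1, 0,0,0.6,0,0,0,1, 0,0,0.4,0,0,0,1, 0,0,0.3,0,0,0,1, 0,0,0.2,0,0,0,1, 0,0,0.15,0,0,0,1, 0,0,0,0,0,0,1, 0,0,0,0,0,0,1]'; python3 go.py .510 .279 .137
```

```text
[0.50251962 0.29941746] [0.6238262  0.15083988]
t: 7.7
ee_pos: [0.6022, 0.1666, 0.1377]
orientation: [180.0, -0.0, 105.4]
wrist_force: [-2.4, -0.6, 2.1]
gripper_width: 0.295
gripper_force: 35.8
t 7.7 pos [0.6022 0.1666 0.1377] rpy [179.98  -0.   105.4 ] F [-2.36 -0.61  2.13] w 0.295
shift cm [13.28 -5.91  0.07]
```

```bash
python3 -m creep '[0.15,-0.06,0,0,0,0,1, 0.33,-0.14,0,0,0,0,1, 0.33,-0.14,0,0,0,0,1, 0.33,-0.14,0,0,0,0,1, 0.33,-0.14,0,0,0,0,1, 0.33,-0.14,0,0,0,0,1, 0.33,-0.14,0,0,0,0,1, 0.33,-0.14,0,0,0,0,1, 0.33,-0.14,0,0,0,0,1, 0.33,-0.14,0,0,0,0,1, 0.33,-0.14,0,0,0,0,1, 0.33,-0.14,0,0,0,0,1, 0.33,-0.14,0,0,0,0,1, 0.33,-0.14,0,0,0,0,1, 0.33,-0.14,0,0,0,0,1, 0.33,-0.14,0,0,0,0,1, 0.33,-0.14,0,0,0,0,1, 0.33,-0.14,0,0,0,0,1, 0.33,-0.14,0,0,0,0,1, 0.33,-0.14,0,0,0,0,1]'; python3 go.py .511 .280 .137
```

```text
t: 10.2
ee_pos: [0.5588, 0.2215, 0.1374]
orientation: [-180.0, 0.0, 105.4]
wrist_force: [1.6, -1.7, 1.7]
gripper_width: 0.296
gripper_force: 35.8
t 10.2 pos [0.5588 0.2215 0.1374] rpy [-180.     0.   105.4] F [ 1.57 -1.7   1.74] w 0.296
shift cm [ 6.91 -3.05  0.04]
```

```bash
python3 -m creep '[0.34,-0.15,0,0,0,0,1, 0.34,-0.15,0,0,0,0,1, 0.34,-0.15,0,0,0,0,1, 0.34,-0.15,0,0,0,0,1, 0.34,-0.15,0,0,0,0,1, 0.34,-0.15,0,0,0,0,1, 0.34,-0.15,0,0,0,0,1, 0.34,-0.15,0,0,0,0,1, 0.34,-0.15,0,0,0,0,1, 0.34,-0.15,0,0,0,0,1, 0.34,-0.15,0,0,0,0,1, 0.34,-0.15,0,0,0,0,1, 0.34,-0.15,0,0,0,0,1, 0.34,-0.15,0,0,0,0,1, 0.34,-0.15,0,0,0,0,1, 0.34,-0.15,0,0,0,0,1, 0.34,-0.15,0,0,0,0,1, 0.34,-0.15,0,0,0,0,1, 0.34,-0.15,0,0,0,0,1, 0.2,-0.1,0,0,0,0,1]'; python3 go.py .4897 -.1935 .22
```

```text
t: 12.7
ee_pos: [0.5127, 0.2779, 0.1374]
orientation: [180.0, 0.0, 105.4]
wrist_force: [2.0, -0.6, 2.2]
gripper_width: 0.299
gripper_force: 35.8
t 12.7 pos [0.5127 0.2779 0.1374] rpy [180.    0.  105.4] F [ 1.99 -0.61  2.21] w 0.299
shift cm [-44.83 -14.73  -8.26]
```

```bash
python3 -m creep '[0.3,-0.13,0,0,0,0,1, 0.3,-0.13,0,0,0,0,1, 0,0,0,0,0,0,1, 0,0,-0.3,0,0,0,1, 0,0,-1,0,0,0,1, 0,0,-2,0,0,0,1, 0,0,-3,0,0,0,1, 0,0,-2,0,0,0,1]'; python3 go.py .4897 -.1935 .22; python3 -m creep '[-1.7,-0.55,0,0,0,0,1, -3.4,-1.1,0,0,0,0,1, -3.4,-1.1,0,0,0,0,1, -3.4,-1.1,0,0,0,0,1, -3.4,-1.1,0,0,0,0,1, -3.4,-1.1,0,0,0,0,1, -3.4,-1.1,0,0,0,0,1, -3.4,-1.1,0,0,0,0,1, -3.4,-1.1,0,0,0,0,1, -3.4,-1.1,0,0,0,0,1, -3.4,-1.1,0,0,0,0,1, -3.4,-1.1,0,0,0,0,1, -3.4,-1.1,0,0,0,0,1, -1.7,-0.55,0,0,0,0,1, -0.8,-0.2,0,0,0,0,1, 0,0,0,0,0,0,1, 0,0,0,0,0,0,1]'; python3 go.py .4897 -.1935 .153
```

```text
t: 13.7
ee_pos: [0.509, 0.2829, 0.2231]
orientation: [179.9, -0.0, 105.4]
wrist_force: [0.2, 0.1, -0.8]
gripper_width: 0.3
gripper_force: 35.4
t 13.7 pos [0.509  0.2829 0.2231] rpy [ 1.7987e+02 -3.0000e-02  1.0540e+02] F [ 0.24  0.08 -0.82] w 0.3
shift cm [-45.42 -14.51   0.31]
t: 15.82
ee_pos: [0.4885, -0.1887, 0.2204]
orientation: [180.0, -0.0, 105.5]
wrist_force: [-0.7, 1.0, -2.2]
gripper_width: 0.306
gripper_force: 35.4
t 15.825 pos [ 0.4885 -0.1887  0.2204] rpy [ 1.7999e+02 -2.0000e-02  1.0546e+02] F [-0.65  1.01 -2.19] w 0.306
shift cm [-0.49 -0.02  6.74]
```

```bash
python3 -m creep '[-0.49,0,1.5,0,0,0,1, 0,0,2,0,0,0,1, 0,0,1.5,0,0,0,1, 0,0,0.8,0,0,0,1, 0,0,0.4,0,0,0,1, 0,0,0.2,0,0,0,1, 0,0,0,0,0,0,1]'; python3 - <<'E'
from workcell import eyes
import cv2,numpy as np
s=eyes.get_image("side")["color"][:,:,::-1]
cv2.imwrite("pics/v7.png",cv2.convertScaleAbs(cv2.resize(s[190:390,240:440],(600,600),interpolation=2),alpha=1.4))
E
python3 go.py .4897 -.1935 .150
```

```text
t: 16.7
ee_pos: [0.4899, -0.1944, 0.1568]
orientation: [180.0, 0.0, 105.4]
wrist_force: [0.4, -0.3, -1.3]
gripper_width: 0.301
gripper_force: 35.5
t 16.75 pos [ 0.4899 -0.1944  0.157 ] rpy [1.7996e+02 3.0000e-02 1.0540e+02] F [-0.19 -0.16 -2.39] w 0.305
shift cm [0.09 0.01 0.7 ]
```

View pics/v7.png

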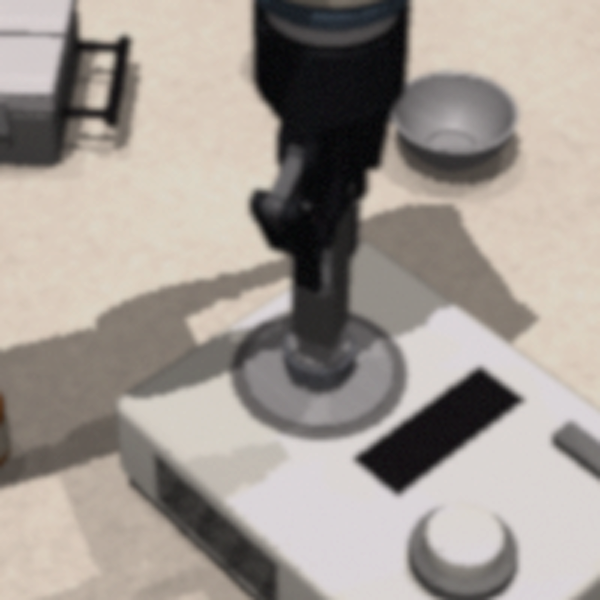

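The sampler is upright and centred just above the plate: pad at crop (320,365), plate centre (320,374). Next I'll set it down and release.

```bash
python3 -m creep '[0.05,0,0.2,0,0,0,1, 0,0,0.2,0,0,0,1, 0,0,0.15,0,0,0,1, 0,0,0.1,0,0,0,1, 0,0,0.05,0,0,0,1, 0,0,0,0,0,0,1, 0,0,0,0,0,0,1]' 20; python3 go.py
```

```text
t: 17.62
ee_pos: [0.4895, -0.1939, 0.1496]
orientation: [180.0, 0.0, 105.4]
wrist_force: [-1.4, 1.0, 1.1]
gripper_width: 0.297
gripper_force: 35.7
t 17.625 pos [ 0.4895 -0.1939  0.1496] rpy [1.800e+02 1.000e-02 1.054e+02] F [-1.44  1.03  1.07] w 0.297
```

Contact: the wrist force went from about -2 N to +1 N. Releasing and rising.

```bash
python3 -m creep '[0,0,0,0,0,0,0.2, 0,0,0,0,0,0,0, 0,0,0,0,0,0,-0.5, 0,0,0,0,0,0,-1, 0,0,0,0,0,0,-1, 0,0,0,0,0,0,-1, 0,0,0,0,0,0,-1, 0,0,0,0,0,0,-1, 0,0,-0.3,0,0,0,-1, 0,0,-1,0,0,0,-1, 0,0,-2,0,0,0,-1, 0,0,-3,0,0,0,-1, 0,0,-3,0,0,0,-1, 0,0,-1,0,0,0,-1, 0,0,0,0,0,0,-1]'; python3 - <<'E'
from workcell import eyes
import cv2,numpy as np
s=eyes.get_image("side")["color"][:,:,::-1]
cv2.imwrite("pics/v8.png",cv2.convertScaleAbs(cv2.resize(s[190:390,240:440],(600,600),interpolation=2),alpha=1.4))
E
python3 go.py .439 -.333 .25
```

```text
t: 19.5
ee_pos: [0.4899, -0.194, 0.2534]
orientation: [179.9, 0.1, 105.4]
wrist_force: [-0.4, 0.4, -0.1]
gripper_width: 1.003
gripper_force: 0.0
t 19.55 pos [ 0.4896 -0.1938  0.2521] rpy [-1.7999e+02 -1.0000e-02  1.0540e+02] F [-0.07  0.77  0.06] w 1.002
shift cm [-12.08  -8.57   0.21]
```

View pics/v8.png

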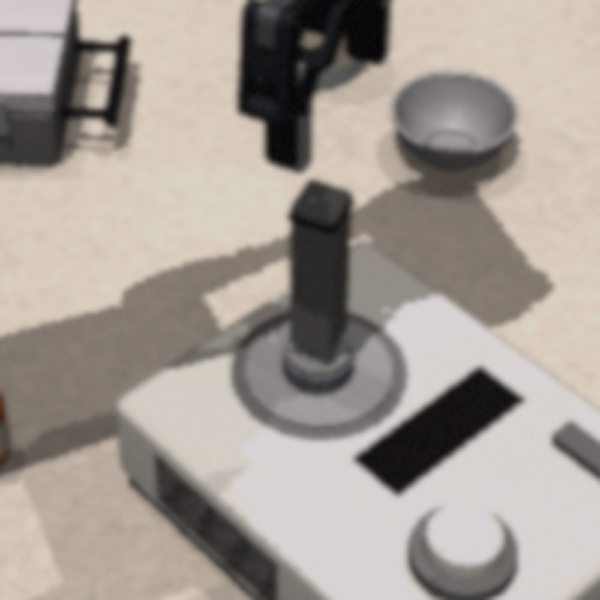

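The sampler stands upright on its own, centred on the plate. On to the start button with the fingers shut.

```bash
python3 -m creep '[-2.02,-1.43,0,0,0,0,-1, -2.02,-1.43,0,0,0,0,0, -2.02,-1.43,0,0,0,0,1, -2.02,-1.43,0,0,0,0,1, -2.02,-1.43,0,0,0,0,1, -2.02,-1.43,0,0,0,0,1, 0,0,2,0,0,0,1, 0,0,3,0,0,0,1, 0,0,3,0,0,0,1, 0,0,3,0,0,0,1, 0,0,2,0,0,0,1, 0,0,1,0,0,0,1, 0,0,0,0,0,0,1, 0,0,0,0,0,0,1]'; python3 go.py .439 -.333 .097
```

```text
t: 21.3
ee_pos: [0.4395, -0.3339, 0.1137]
orientation: [179.9, 0.1, 105.4]
wrist_force: [-0.2, -0.0, 0.2]
gripper_width: 0.001
gripper_force: 0.0
t 21.3 pos [ 0.4395 -0.3339  0.1137] rpy [1.7994e+02 1.0000e-01 1.0540e+02] F [-0.24 -0.01  0.2 ] w 0.001
shift cm [ 0.1  -0.03  1.67]
```

```bash
python3 -m creep '[0.08,0,0.8,0,0,0,1, 0,0,0.6,0,0,0,1, 0,0,0.3,0,0,0,1, 0,0,0.25,0,0,0,1, 0,0,0.2,0,0,0,1, 0,0,0.15,0,0,0,1, 0,0,0,0,0,0,1, 0,0,0,0,0,0,1]'; python3 go.py .439 -.333 .089
```

```text
t: 22.3
ee_pos: [0.439, -0.3328, 0.091]
orientation: [180.0, 0.1, 105.4]
wrist_force: [-3.0, 1.5, 9.1]
gripper_width: 0.0
gripper_force: 4.6
t 22.3 pos [ 0.439  -0.3328  0.091 ] rpy [1.7996e+02 6.0000e-02 1.0540e+02] F [-2.98  1.55  9.06] w 0.0
shift cm [-0.02 -0.    0.2 ]
```

```bash
python3 -m creep '[0,0,0.07,0,0,0,1, 0,0,0.07,0,0,0,1, 0,0,0,0,0,0,1]'; python3 -m creep '[0,0,0.07,0,0,0,1, 0,0,0.05,0,0,0,1, 0,0,0,0,0,0,1]'
```

```text
t: 22.68
ee_pos: [0.439, -0.3328, 0.0909]
orientation: [179.9, 0.1, 105.4]
wrist_force: [-4.7, 4.0, 14.0]
gripper_width: -0.006
gripper_force: 7.4
t: 23.05
ee_pos: [0.4391, -0.3329, 0.0908]
orientation: [179.9, 0.1, 105.4]
wrist_force: [-6.7, 5.7, 20.0]
gripper_width: -0.001
gripper_force: 9.7
```

Height holds while force rises to 20 N, so the button is at its stop. Releasing it and retreating.

```bash
python3 -m creep '[0,0,-0.3,0,0,0,1, 0,0,-0.5,0,0,0,1, 0,0,-1,0,0,0,1, 0,0,-2,0,0,0,1, 0,0,-3,0,0,0,1, 0,0,-4,0,0,0,1, 0,0,-4,0,0,0,1, 0,0,-2,0,0,0,1, 0,0,0,0,0,0,1, 0,0,0,0,0,0,1, 0,0,0,0,0,0,1]'; python3 - <<'E'
from workcell import eyes
import cv2,numpy as np
s=eyes.get_image("side")["color"][:,:,::-1]
cv2.imwrite("pics/v9.png",cv2.convertScaleAbs(cv2.resize(s[140:440,160:500],(680,600),interpolation=2),alpha=1.4))
E
```

```text
t: 24.42
ee_pos: [0.4384, -0.3324, 0.2531]
orientation: [-179.9, -0.1, 105.4]
wrist_force: [0.2, -0.9, 0.9]
gripper_width: 0.002
gripper_force: 0.0
```

View pics/v9.png

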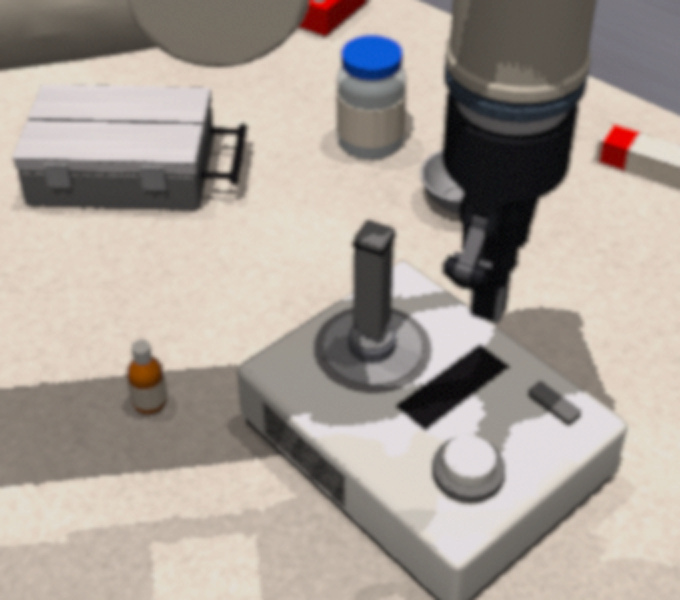

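The sampler stands upright at the plate's centre (373,345), the button at (470,465) has sprung back, and the bottles and dish are undisturbed with the arm clear.

```bash
python3 -c "
from workcell import arm
print(arm.hand_in())"
```

```text
the job is handed in; nothing more can be done
None
```

I swabbed the seam from the handle end at about 3 cm/s with light pressure, stood the sampler upright on the middle of the plate and released it. I then pressed the start button to its stop, let it spring back, and handed the job in at about 24 s; the hand-in returned no verdict.

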